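# Nest the domed porcelain covers for packing

### The arm

A 7-joint arm with a two-finger parallel gripper is mounted at the origin on a cart in front of the work surface, level with it; the furniture and walls round the work are solid. World frame = base frame: x ahead of the robot, y to its left, z up, the work surface at z = 0. Lengths are in m, angles in rad, forces in N, time in s.
With the tool pointing down it reaches from about 0.4 to 0.85 m from the base axis. Payload 4.5 kg.
Tool frame: the origin (TCP) lies at the very end of the fingers, on their centre line; the grasp point (between the pads) lies 19 mm behind it (r.pinch_z is the distance from the TCP to the grasp point, in m); z points along the fingers, y is the line along which they close (so a half turn about z gives the same grasp; the last joint's range is limited). The gripper opens to 88 mm and grips with 3 to 60 N. Pads are 18 mm wide; open, the fingers measure 123 mm over their backs; the gripper's body (75 mm by 187 mm) begins 45 mm behind the grasp point.
Start: joints at [-1.156, 0.689, -0.195, 1.565, 0.157, 0.902, -0.215], TCP at [0.232, 0.58, 0.239] pointing down, gripper open.
Joint ranges: [-3.01, 3.01], [-0.46, 2.08], [-1.47, 1.51], [0.13, 2.56], [-1, 4.14], [0.04, 2.09], [-2.66, 2.66]. Speed limits (rad/s): [2.57, 2.57, 3.14, 3.14, 3.14, 3.14, 3.14].

### API

Orientations are given as a unit quaternion [x, y, z, w].
In Python, from plant import r, cams gives the robot as it stands.
- The arm moves only by the shell command python3 -m pendant 'ROWS' [FORCE]. ROWS is JSON, a list of rows, each a list of 3 entries, a list of its own where there are three numbers: the closure, from -1 (fully open) to 1 (shut), then the shift along the tool's x, y, z in mm, then the turn, a rotation vector about the tool's x, y, z in degrees. A call has 1 to 8 rows; each row shifts and turns the commanded pose from where the row before left it, along the tool's axes as they then stand; what a row does not reach is not made up. A row lasts 1/8 s, in which the tool goes at most 62.5 mm and 10.7 degrees, less where a joint would pass 70% of its speed; a pose out of reach is approached as far as the arm can. A call with a gripper value outside its range is refused whole. The fingers move at their own pace and stop on an object; FORCE is the grip in N (left out, the last holds). Time passes only in rows, so rows that do not move let the fingers close. It gives the time, the measured TCP pose, the force, the opening and the grip force at its end, in the units of the state.
- r.get_state(): the state, without advancing time (a new reading comes with each control period).
- cams.snapshot(name): name is "scene" or "top"; returns a dict with "img" (384x512x3 uint8, red, green, blue), "camera_matrix" (3x3 intrinsics, pixels), "camera_from_world" (4x4, takes a point from world to camera coordinates). Camera axes: x right, y up, looking along -z (the intrinsics and any distortion apply to the point x, -y, -z); pixel columns grow to the right and rows downward; lengths in m; the calibration is good to about 2 mm. A picture is of the moment at which its call begins. There is no depth.
- r.finish_job(): hands the job in; it is judged then, once.
The state is a dict: "clock": time; "q": joint angles; "qd": joint speeds; "joint_torque": joint torques, N m; "tool_pos": TCP position; "eef_rot": TCP orientation; "contact_force": force on the tool from outside, world axes, zero at the start; "moment": the same for the moment, N m; "opening": opening from 0.0 (shut) to 1.0 (fully open); "finger_force": force on a finger pad.
Only numpy, scipy, OpenCV 4.12 (cv2) and the standard library are available. Lean on these libraries where they do the work, as an engineer would, in place of code of your own. Each camera call takes 0.05 s, during which the arm holds its last target. There are 200 camera calls.

### The job

Pick the four domed porcelain covers out of the crockery and nest them in one upright stack at the middle of the round black mat, inverted as they lie now: the widest first, standing on the mat, then each next narrower one set squarely inside the one before, the narrowest last on top. Leave the ramekin, the salt shaker and the cup standing where they are, and let go of everything at the end.

Things in the scene. Friction and masses are not known exactly. Their poses are not given: they have to be found in the camera images.
- cover_1: widest of four white porcelain domed covers, 68 mm across the rim, 36 high, 110 g; inverted, a shallow bowl on its flat knob (20 wide, 12 high). Outer wall upright over the top 12 mm: pinch it there across the width. Wall 4; flat inner floor 17 above the knob's underside, where a nested cover's knob stands (its rim then 17 above the lower rim). Origin: centre of knob's underside, z up
- cover_2: second widest of four white porcelain domed covers, 58 mm across the rim, 36 high, 85 g; inverted, a shallow bowl on its flat knob (20 wide, 12 high). Outer wall upright over the top 12 mm: pinch it there across the width. Wall 4; flat inner floor 17 above the knob's underside, where a nested cover's knob stands (its rim then 17 above the lower rim). Origin: centre of knob's underside, z up
- cover_3: third widest of four white porcelain domed covers, 48 mm across the rim, 36 high, 65 g; inverted, a shallow bowl on its flat knob (20 wide, 12 high). Outer wall upright over the top 12 mm: pinch it there across the width. Wall 4; flat inner floor 17 above the knob's underside, where a nested cover's knob stands (its rim then 17 above the lower rim). Origin: centre of knob's underside, z up
- cover_4: narrowest of four white porcelain domed covers, 38 mm across the rim, 36 high, 45 g; inverted, a shallow bowl on its flat knob (20 wide, 12 high). Outer wall upright over the top 12 mm: pinch it there across the width. Wall 4; flat inner floor 17 above the knob's underside, where a nested cover's knob stands (its rim then 17 above the lower rim). Origin: centre of knob's underside, z up
- mat: round flat mat of black rubber, 97 mm across, 8 mm high, flat on top, fixed to the worktop. Origin: centre of its underside; its top is 8 mm above
- ramekin: bystander: white fluted ramekin, straight-sided, without foot, 68 mm across, 36 mm high; origin at the centre of its underside
- shaker: bystander: upright glass salt shaker with a domed metal cap, 27 mm across, 74 mm high; origin at the centre of its underside
- cup: bystander: white cup, bowl 74 mm across, with a handle towards its own -y, 74 x 96 mm over all, 56 mm high; origin at the centre of its underside (middle of the whole outline, handle included)

How it is judged:
On the way, in this order (a step that is already met when the one before it is completed fails the run):
1. the widest cover stands level on the mat and is let go (horizontal distance between cover_1 and mat below 0.012 m and z of cover_1 in the frame of mat between 0.004 and 0.012 m and angle between cover_1's own z axis and vertical below 0.15 rad and contact force between cover_1 and the fingers below 0.05 N), for 0.2 s.
2. the second widest cover stands level inside the widest one and is let go, the ones below still seated (horizontal distance between cover_1 and mat below 0.012 m and z of cover_1 in the frame of mat between 0.004 and 0.012 m and angle between each of cover_1, cover_2's own z axis and vertical below 0.15 rad and horizontal distance between cover_2 and cover_1 below 0.009 m and z of cover_2 in the frame of cover_1 between 0.013 and 0.021 m and contact force between cover_2 and the fingers below 0.05 N), for 0.2 s.
3. the third widest cover stands level inside the second widest one and is let go, the ones below still seated (horizontal distance between cover_1 and mat below 0.012 m and z of cover_1 in the frame of mat between 0.004 and 0.012 m and angle between each of cover_1, cover_2, cover_3's own z axis and vertical below 0.15 rad and horizontal distance between cover_2 and cover_1 below 0.009 m and z of cover_2 in the frame of cover_1 between 0.013 and 0.021 m and horizontal distance between cover_3 and cover_2 below 0.009 m and z of cover_3 in the frame of cover_2 between 0.013 and 0.021 m and contact force between cover_3 and the fingers below 0.05 N), for 0.2 s.
4. the narrowest cover stands level inside the third widest one and is let go, the ones below still seated (horizontal distance between cover_1 and mat below 0.012 m and z of cover_1 in the frame of mat between 0.004 and 0.012 m and angle between each of cover_1, cover_2, cover_3, cover_4's own z axis and vertical below 0.15 rad and horizontal distance between cover_2 and cover_1 below 0.009 m and z of cover_2 in the frame of cover_1 between 0.013 and 0.021 m and horizontal distance between cover_3 and cover_2 below 0.009 m and z of cover_3 in the frame of cover_2 between 0.013 and 0.021 m and horizontal distance between cover_4 and cover_3 below 0.009 m and z of cover_4 in the frame of cover_3 between 0.013 and 0.021 m and contact force between cover_4 and the fingers below 0.05 N), for 0.2 s.
At the end, for the whole second after the job is handed in: All four covers stand inverted, at rest and released in one stack: the widest on the black mat within 12 mm of its centre, each next narrower one inside the one before with its knob on the inner floor (height within 4 mm), within 9 mm of its centre, all within about 8 degrees of level (all of step 4 and contact force between each of cover_1, cover_2, cover_3 and the fingers below 0.05 N and linear speed of each of cover_1, cover_2, cover_3, cover_4 below 0.02 m/s); the robot touches nothing.
It fails at once if the ramekin is shifted by more than 25 mm or knocked over (distance of ramekin from where it was at the start of the episode above 0.025 m or angle between ramekin's own z axis and vertical above 0.5 rad).
It fails at once if the shaker is shifted by more than 25 mm or knocked over (distance of shaker from where it was at the start of the episode above 0.025 m or angle between shaker's own z axis and vertical above 0.5 rad).
It fails at once if the cup is shifted by more than 25 mm or knocked over (distance of cup from where it was at the start of the episode above 0.025 m or angle between cup's own z axis and vertical above 0.5 rad).
It also fails if it takes over 112 s, if anything falls off the work surface, if the arm or the gripper's body presses on something with over 40 N, if the wrist force passes 120 N, or if a joint passes its speed limit or range.

## Working session

There is one attempt and no reset: what is moved stays moved. The work goes in short steps, Python scripts to look and compute and a shell command to move; the robot and the scene stay as the last step left them, time stands still between calls to the robot, and variables do not carry over. Pictures are saved under pics/ and viewed, at most 14 in all, crops included, and the job is handed in when it is done.

```bash
mkdir -p pics; ls
python3 - <<'E'
from plant import r,cams
import cv2
for n in("top","scene"):
    s=cams.snapshot(n); cv2.imwrite(f"pics/{n}0.png",cv2.resize(s["img"][:,:,::-1],(768,576),interpolation=cv2.INTER_CUBIC)); print(s["camera_matrix"],s["camera_from_world"])
s=r.get_state();print(s["tool_pos"],s["eef_rot"],s["opening"],s["clock"],r.pinch_z)
E
```

```text
pics
[[367.29830823   0.         251.52825813]
 [  0.         367.29830823 196.4223845 ]
 [  0.           0.           1.        ]] [[ 0.01409896 -0.9998994   0.00155404  0.00633735]
 [ 0.98323018  0.0141465   0.18181938 -0.48037291]
 [-0.18182307 -0.00103549  0.98333072 -0.92750658]
 [ 0.          0.          0.          1.        ]]
[[411.57222013   0.         251.24590602]
 [  0.         411.57222013 195.77336687]
 [  0.           0.           1.        ]] [[-0.81665899 -0.57700828  0.01138127  0.41859418]
 [ 0.33623597 -0.45967276  0.82197708 -0.1864545 ]
 [-0.46905593  0.67510177  0.56940683 -1.03194767]
 [ 0.          0.          0.          1.        ]]
[0.23213193 0.57969759 0.23800187] [ 1.89221139e-01  9.81934164e-01 -8.05650759e-04 -9.19065284e-05] 1.001171867087032 0.1 0.0187
```

View pics/top0.png

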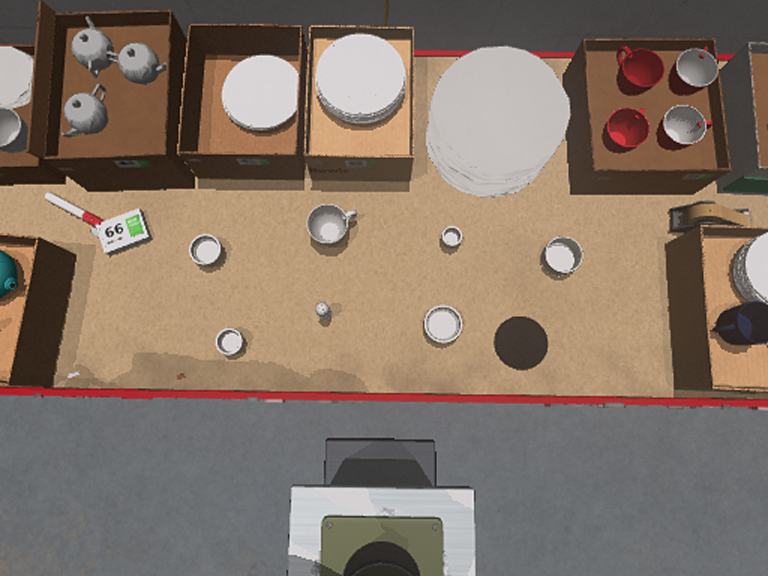

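View pics/scene0.png

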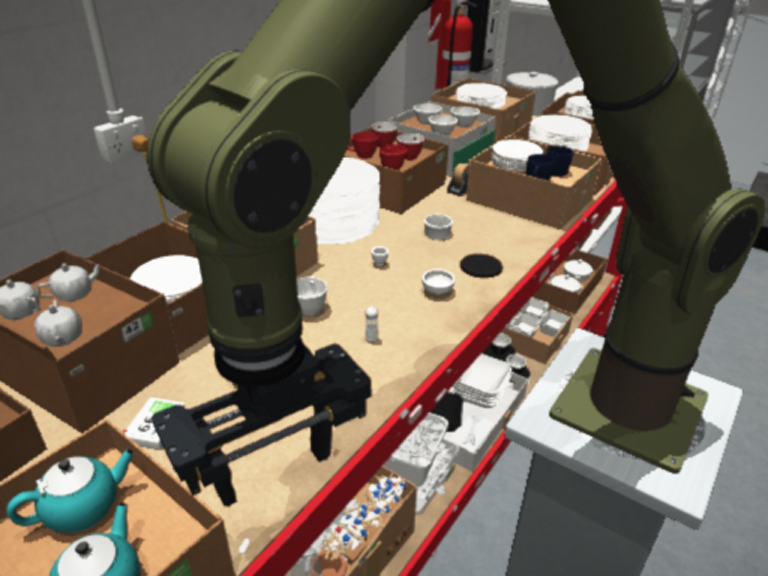

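The top view shows five round white items (768x576 px): (206,250), (230,342), (451,237), (443,325), (563,256). The mat is at (521,343), the cup at (328,224) and the shaker at (323,310). One of the two large items is the ramekin, so I'll zoom in and measure.

```bash
cat > h.py <<'E'
import numpy as np,cv2
from plant import r,cams
def ray(s,u,v,z):
    K=s["camera_matrix"];T=s["camera_from_world"];R=T[:3,:3];c=-R.T@T[:3,3]
    d=np.linalg.inv(K)@[u,v,1];d=R.T@[d[0],-d[1],-d[2]]
    return c+d*(z-c[2])/d[2]
def proj(s,P):
    T=s["camera_from_world"];p=np.asarray(P)@T[:3,:3].T+T[:3,3];p=p*[1,-1,-1]
    q=p@s["camera_matrix"].T;return q[:,:2]/q[:,2:]
E
python3 - <<'E'
from h import *
s=cams.snapshot("top");img=s["img"];tiles=[]
hsv=cv2.cvtColor(img,cv2.COLOR_RGB2HSV)
for u,v in[(137,167),(153,228),(301,158),(295,217),(375,171),(347,229)]:
    t=img[v-20:v+20,u-20:u+20]
    tiles.append(cv2.resize(t,(240,240),interpolation=cv2.INTER_CUBIC))
    sub=hsv[v-26:v+26,u-26:u+26]
    if (u,v)==(347,229): m=(sub[...,2]<70);z=.008
    else: m=(sub[...,1]<60)&(sub[...,2]>90);z=.036
    n,l,st,ce=cv2.connectedComponentsWithStats(m.astype(np.uint8))
    k=1+np.argmax(st[1:,4]);c,_=cv2.findContours((l==k).astype(np.uint8),0,cv2.CHAIN_APPROX_NONE)
    c=max(c,key=cv2.contourArea)[:,0]+[u-26,v-26]
    P=np.array([ray(s,a,b,z)[:2] for a,b in c]);
    (x,y),rad=cv2.minEnclosingCircle(P.astype(np.float32)*1000)
    print((u,v),"circ",round(x),round(y),"d",round(2*rad),"box",P.min(0).round(3),P.max(0).round(3))
cv2.imwrite("pics/tiles.png",np.vstack([np.hstack(tiles[:3]),np.hstack(tiles[3:])])[:,:,::-1])
s=cams.snapshot("scene");t=s["img"][130:210,230:345]
cv2.imwrite("pics/sc.png",cv2.resize(t,None,fx=6,fy=6,interpolation=cv2.INTER_CUBIC)[:,:,::-1])
E
```

```text
(137, 167) circ 562 327 d 58 box [0.533 0.3  ] [0.589 0.355]
(153, 228) circ 396 273 d 48 box [0.373 0.249] [0.418 0.297]
(301, 158) circ 593 -119 d 38 box [ 0.576 -0.136] [ 0.61  -0.101]
(295, 217) circ 432 -102 d 69 box [ 0.399 -0.134] [ 0.466 -0.071]
(375, 171) circ 563 -320 d 71 box [ 0.529 -0.355] [ 0.596 -0.285]
(347, 229) circ 404 -245 d 95 box [ 0.358 -0.292] [ 0.45 -0.2 ]
```

View pics/tiles.png

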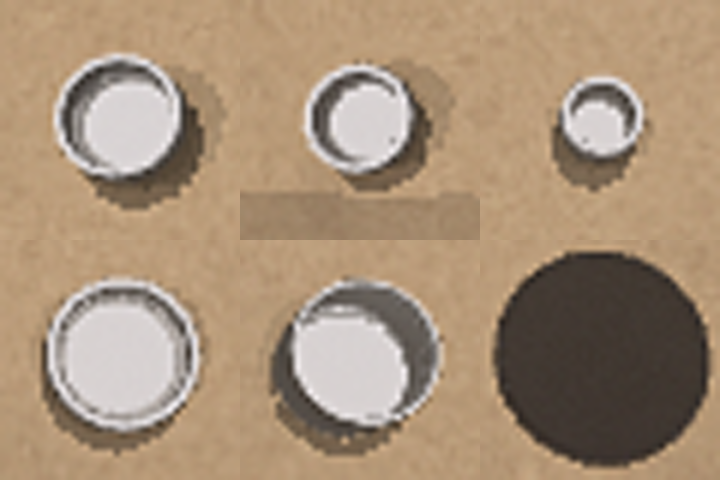

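View pics/sc.png

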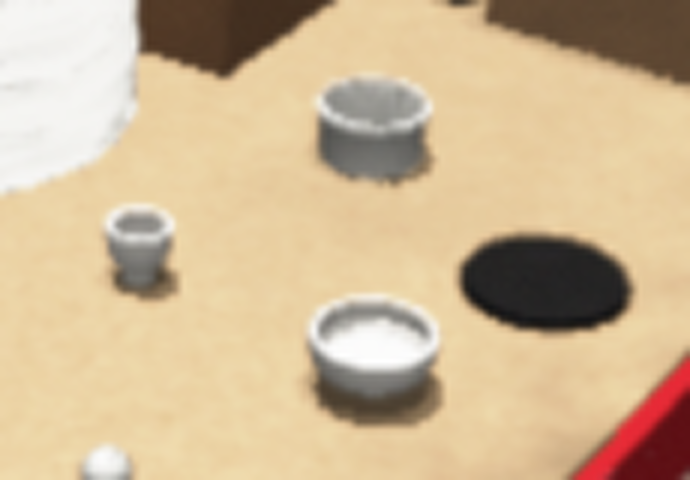

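Cover_1 is at (0.432,-0.102): it tapers to a knob in the scene crop at about (375,345). The straight-sided ramekin is at (0.563,-0.320). The other positions are:
- cover_2: (0.561,0.327)
- cover_3: (0.396,0.273)
- cover_4: (0.593,-0.119)
- mat: (0.404,-0.246)

Next I'll align the tool with world y, so tool (x,y,z) = world (-x,y,-z).

```bash
python3 -m pendant '[[-1,[0,0,0],[0,0,-7.3]],[-1,[0,0,0],[0,0,-7.3]],[-1,[0,0,0],[0,0,-7.2]],[-1,[-40,-50,0],[0,0,0]],[-1,[-40,-50,0],[0,0,0]],[-1,[-40,-50,0],[0,0,0]],[-1,[-40,-50,0],[0,0,0]],[-1,[-40,-50,0],[0,0,0]]]' 15
```

```text
clock: 1.2
tool_pos: [0.4286, 0.3345, 0.2387]
eef_rot: [0.0, 1.0, 0.0, 0.0]
contact_force: [1.4, 1.3, 0.4]
opening: 1.002
finger_force: 0.0
```

```bash
python3 -m pendant '[[-1,[0,-54,0],[0,0,0]],[-1,[0,-54,0],[0,0,0]],[-1,[0,-54,0],[0,0,0]],[-1,[0,-54,0],[0,0,0]],[-1,[0,-54,0],[0,0,0]],[-1,[0,-54,0],[0,0,0]],[-1,[0,-54,0],[0,0,0]],[-1,[0,-54,0],[0,0,0]]]'
python3 - <<'E'
from h import *
s=r.get_state();print(s["q"].round(2) if hasattr(s["q"],"round") else s["q"])
E
```

```text
clock: 2.2
tool_pos: [0.4273, -0.0976, 0.2388]
eef_rot: [0.0, 1.0, 0.0, 0.0]
contact_force: [1.1, -0.6, -0.1]
opening: 1.001
finger_force: 0.0
[ 0.39  0.47 -0.4   2.1   0.31  0.63  1.35]
```

```bash
python3 -m pendant '[[-1,[0,0,0],[0,0,0]],[-1,[0,-2,50],[0,0,0]],[-1,[0,0,50],[0,0,0]],[-1,[0,0,50],[0,0,0]],[-1,[0,0,40],[0,0,0]],[-1,[0,0,0],[0,0,0]],[-1,[0,0,0],[0,0,0]]]'
python3 - <<'E'
from h import *
for n in("top","scene"):
    s=cams.snapshot(n);p=r.get_state()["tool_pos"];u,v=proj(s,[p])[0].astype(int)
    u=min(max(u,50),462);cv2.imwrite(f"pics/{n}1.png",cv2.resize(s["img"][v-40:v+40,u-50:u+50],None,fx=6,fy=6,interpolation=cv2.INTER_CUBIC)[:,:,::-1]);print(n,u,v)
E
```

```text
clock: 3.08
tool_pos: [0.4285, -0.0969, 0.0497]
eef_rot: [-0.0, 1.0, 0.001, 0.001]
contact_force: [-0.6, 0.3, 0.2]
opening: 1.001
finger_force: 0.0
top 293 216
scene 291 181
```

View pics/scene1.png

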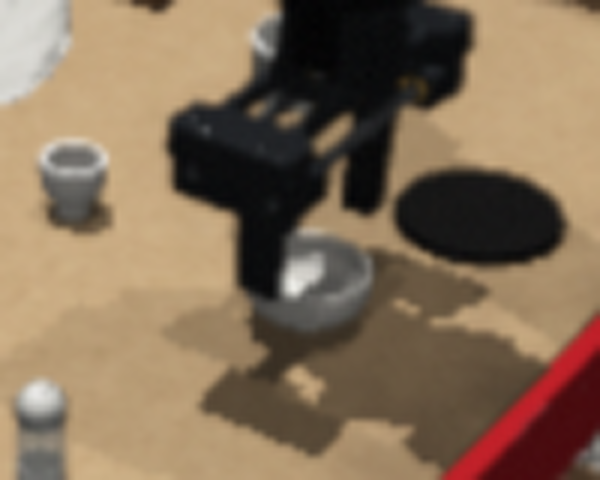

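The fingers straddle cover_1 about centrally (tips at (262,295) and (365,210), rim centre at (313,268)). I'll apply a small correction, descend and close.

```bash
python3 -m pendant '[[-1,[-3,-5,0],[0,0,0]],[-1,[0,0,20],[0,0,0]],[-1,[0,0,14],[0,0,0]],[-1,[0,0,0],[0,0,0]]]'; python3 -m pendant '[[1,[0,0,0],[0,0,0]],[1,[0,0,0],[0,0,0]],[1,[0,0,0],[0,0,0]],[1,[0,0,0],[0,0,0]],[1,[0,0,0],[0,0,0]],[1,[0,0,0],[0,0,0]]]' 15
```

```text
clock: 3.68
tool_pos: [0.4339, -0.105, 0.0273]
eef_rot: [0.0, 1.0, -0.001, -0.002]
contact_force: [0.4, 0.0, 0.9]
opening: 1.0
finger_force: 0.0
clock: 4.42
tool_pos: [0.4335, -0.1043, 0.0274]
eef_rot: [0.0, 1.0, -0.001, -0.002]
contact_force: [-0.1, 1.0, 5.6]
opening: 0.76
finger_force: 15.0
```

```bash
python3 -m pendant '[[1,[0,0,-10],[0,0,0]],[1,[0,0,-20],[0,0,0]],[1,[0,0,-20],[0,0,0]],[1,[0,0,0],[0,0,0]]]' 20;python3 -m pendant '[[1,[7,-35,0],[0,0,0]],[1,[7,-35,0],[0,0,0]],[1,[7,-35,0],[0,0,0]],[1,[7,-35,0],[0,0,0]],[1,[0,0,0],[0,0,0]],[1,[0,0,0],[0,0,0]]]'
python3 - <<'E'
from h import *
s=cams.snapshot("scene");p=r.get_state()["tool_pos"];u,v=proj(s,[p])[0].astype(int)
cv2.imwrite(f"pics/s2.png",cv2.resize(s["img"][v-40:v+40,u-50:u+50],None,fx=6,fy=6,interpolation=cv2.INTER_CUBIC)[:,:,::-1])
E
```

```text
clock: 4.92
tool_pos: [0.4339, -0.1046, 0.0776]
eef_rot: [0.001, 1.0, -0.0, -0.001]
contact_force: [-0.6, -0.1, -0.4]
opening: 0.759
finger_force: 20.0
clock: 5.68
tool_pos: [0.4054, -0.2434, 0.0766]
eef_rot: [-0.0, 1.0, -0.0, -0.003]
contact_force: [0.0, -0.8, -0.7]
opening: 0.763
finger_force: 20.0
```

View pics/s2.png

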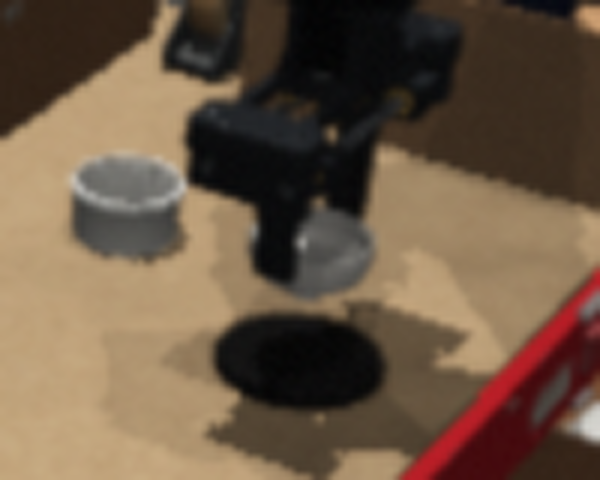

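Cover_1 is held and about level at (313,255), above the mat at (300,360). I'll lower it.

```bash
python3 -m pendant '[[1,[1,-2,15],[0,0,0]],[1,[0,0,13],[0,0,0]],[1,[0,0,6],[0,0,0]],[1,[0,0,3],[0,0,0]],[1,[0,0,0],[0,0,0]],[1,[0,0,0],[0,0,0]]]'
```

```text
clock: 6.48
tool_pos: [0.4045, -0.2464, 0.0406]
eef_rot: [0.0, 1.0, -0.001, -0.002]
contact_force: [-1.1, -0.6, -1.3]
opening: 0.759
finger_force: 20.0
```

```bash
python3 -m pendant '[[1,[0,0,2],[0,0,0]],[1,[0,0,2],[0,0,0]],[1,[0,0,0],[0,0,0]],[1,[0,0,0],[0,0,0]]]'
```

```text
clock: 6.98
tool_pos: [0.4043, -0.2464, 0.0363]
eef_rot: [0.0, 1.0, -0.001, -0.002]
contact_force: [-0.5, 0.9, -0.6]
opening: 0.76
finger_force: 20.0
```

```bash
python3 -m pendant '[[1,[0,0,1],[0,0,0]],[1,[0,0,0],[0,0,0]],[1,[0,0,0],[0,0,0]]]';python3 -m pendant '[[1,[0,0,1],[0,0,0]],[1,[0,0,0],[0,0,0]],[1,[0,0,0],[0,0,0]]]'
```

```text
clock: 7.35
tool_pos: [0.4044, -0.2464, 0.0354]
eef_rot: [0.0, 1.0, -0.001, -0.002]
contact_force: [-0.1, 0.8, 3.8]
opening: 0.759
finger_force: 20.0
clock: 7.72
tool_pos: [0.4045, -0.2464, 0.0353]
eef_rot: [-0.0, 1.0, -0.001, -0.002]
contact_force: [-1.7, 0.9, 13.4]
opening: 0.762
finger_force: 20.0
```

```bash
python3 -m pendant '[[1,[0,0,-0.7],[0,0,0]],[-1,[0,0,0],[0,0,0]],[-1,[0,0,0],[0,0,0]],[-1,[0,0,0],[0,0,0]],[-1,[0,0,0],[0,0,0]],[-1,[0,0,-50],[0,0,0]],[-1,[0,0,-60],[0,0,0]],[-1,[0,0,0],[0,0,0]]]'
```

```text
clock: 8.72
tool_pos: [0.407, -0.2469, 0.1483]
eef_rot: [0.001, 1.0, -0.002, 0.001]
contact_force: [-0.1, -0.1, -0.4]
opening: 1.004
finger_force: 0.0
```

```bash
python3 -m pendant '[[-1,[-20,48,0],[0,0,0]],[-1,[-20,48,0],[0,0,0]],[-1,[-20,48,0],[0,0,0]],[-1,[-20,48,0],[0,0,0]],[-1,[-20,48,0],[0,0,0]],[-1,[-20,48,0],[0,0,0]],[-1,[-20,48,0],[0,0,0]],[-1,[-14,48,0],[0,0,0]]]';python3 -m pendant '[[-1,[0,48,0],[0,0,0]],[-1,[0,48,0],[0,0,0]],[-1,[0,48,0],[0,0,0]],[-1,[0,46,0],[0,0,0]],[-1,[0,0,0],[0,0,0]],[-1,[0,0,50],[0,0,0]],[-1,[0,0,45],[0,0,0]],[-1,[0,0,0],[0,0,0]]]'
python3 - <<'E'
from h import *
s=cams.snapshot("top")
cv2.imwrite(f"pics/t3.png",cv2.resize(s["img"][140:270],(800,203),interpolation=cv2.INTER_CUBIC)[:,:,::-1])
p=s["img"][190:265,310:390];cv2.imwrite("pics/m3.png",cv2.resize(p,None,fx=6,fy=6,interpolation=cv2.INTER_CUBIC)[:,:,::-1])
E
```

```text
clock: 9.72
tool_pos: [0.5591, 0.1388, 0.1424]
eef_rot: [0.0, 1.0, -0.001, -0.003]
contact_force: [1.4, 0.7, 0.0]
opening: 1.004
finger_force: 0.0
clock: 10.72
tool_pos: [0.5562, 0.3238, 0.0443]
eef_rot: [0.0, 1.0, -0.004, -0.006]
contact_force: [-0.3, -0.0, 0.0]
opening: 0.996
finger_force: 0.0
```

View pics/m3.png

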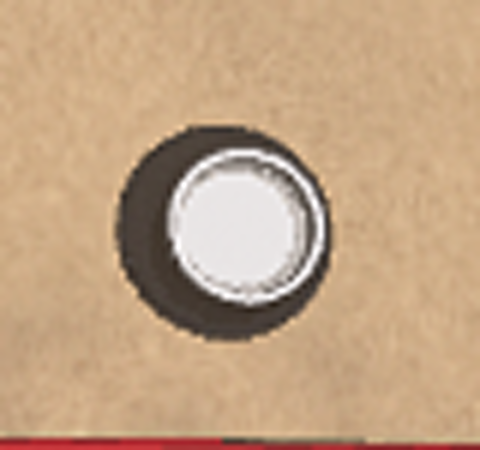

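Cover_1 stands on the mat. Its rim at (247,227) against the mat centre at (223,233) is about what parallax predicts. I'll measure the exact offset.

```bash
cat >> h.py <<'E'
def rim(s,u,v,z,dia,w=26):
    "fit circle of known diameter at height z to white blob"
    hsv=cv2.cvtColor(s["img"],cv2.COLOR_RGB2HSV)[v-w:v+w,u-w:u+w]
    m=((hsv[...,1]<60)&(hsv[...,2]>90)).astype(np.uint8)
    n,l,st,ce=cv2.connectedComponentsWithStats(m);k=1+np.argmax(st[1:,4])
    c=max(cv2.findContours((l==k).astype(np.uint8),0,cv2.CHAIN_APPROX_NONE)[0],key=cv2.contourArea)[:,0]+[u-w,v-w]
    P=np.array([ray(s,a,b,z)[:2] for a,b in c],np.float32)*1000
    return cv2.fitEllipse(P)
E
python3 - <<'E'
from h import *
s=cams.snapshot("top")
print(rim(s,351,228,.044,68)); print(rim(s,301,158,.036,38,20)); print(rim(s,153,228,.036,48))
E
```

```text
((402.9708251953125, -245.96246337890625), (66.33567810058594, 67.48065948486328), 81.70345306396484)
((592.6411743164062, -119.09329223632812), (35.41461181640625, 39.5242919921875), 82.08971405029297)Traceback (most recent call last):
  File "<stdin>", line 3, in <module>
  File "h.py", line 14, in rim
    n,l,st,ce=cv2.connectedComponentsWithStats(m);k=1+np.argmax(st[1:,4])
                                                      ~~~~~~~~~^^^^^^^^^^
    return _wrapfunc(a, 'argmax', axis=axis, out=out, **kwds)
    return bound(*args, **kwds)
ValueError: attempt to get argmax of an empty sequence
```

Cover_1 is well centred at (0.403,-0.246). Now cover_2, gripping high so the tips will clear the lower rim.

```bash
python3 -m pendant '[[-1,[-5,3,5],[0,0,0]],[-1,[0,0,8],[0,0,0]],[-1,[0,0,6],[0,0,0]],[-1,[0,0,0],[0,0,0]],[-1,[0,0,0],[0,0,0]]]'
```

```text
clock: 11.45
tool_pos: [0.5634, 0.3307, 0.0296]
eef_rot: [0.0, 1.0, -0.001, -0.002]
contact_force: [0.4, -0.7, 0.1]
opening: 0.999
finger_force: 0.0
```

```bash
python3 -m pendant '[[-1,[2,-3,5],[0,0,0]],[-1,[0,0,0],[0,0,0]],[-1,[0,0,0],[0,0,0]]]';python3 -m pendant '[[1,[0,0,0],[0,0,0]],[1,[0,0,0],[0,0,0]],[1,[0,0,0],[0,0,0]],[1,[0,0,0],[0,0,0]],[1,[0,0,0],[0,0,0]],[1,[0,0,0],[0,0,0]],[1,[0,0,0],[0,0,0]]]' 15
```

```text
clock: 11.82
tool_pos: [0.5613, 0.3275, 0.0245]
eef_rot: [0.0, 1.0, -0.001, -0.003]
contact_force: [-0.2, 0.2, -0.5]
opening: 1.003
finger_force: 0.0
clock: 12.7
tool_pos: [0.5614, 0.3277, 0.0246]
eef_rot: [0.0, 1.0, -0.001, -0.002]
contact_force: [-0.1, 0.2, 1.0]
opening: 0.642
finger_force: 15.0
```

```bash
python3 -m pendant '[[1,[0,0,-15],[0,0,0]],[1,[0,0,-50],[0,0,0]],[1,[0,0,-50],[0,0,0]],[1,[0,-30,0],[0,0,0]],[1,[0,-45,0],[0,0,0]],[1,[0,-45,0],[0,0,0]],[1,[0,-45,0],[0,0,0]],[1,[0,-45,0],[0,0,0]]]' 20;python3 -m pendant '[[1,[20,-45,0],[0,0,0]],[1,[20,-45,0],[0,0,0]],[1,[20,-45,0],[0,0,0]],[1,[20,-45,0],[0,0,0]],[1,[20,-45,0],[0,0,0]],[1,[20,-45,0],[0,0,0]],[1,[20,-45,0],[0,0,0]],[1,[18,-40,0],[0,0,0]]]';python3 -m pendant '[[1,[0,-8,0],[0,0,0]],[1,[0,0,0],[0,0,0]],[1,[0,0,0],[0,0,0]]]'
python3 - <<'E'
from h import *
s=cams.snapshot("scene");p=r.get_state()["tool_pos"];u,v=proj(s,[p])[0].astype(int)
cv2.imwrite(f"pics/s4.png",cv2.resize(s["img"][v-30:v+50,u-50:u+50],None,fx=6,fy=6,interpolation=cv2.INTER_CUBIC)[:,:,::-1])
E
```

```text
clock: 13.7
tool_pos: [0.562, 0.1163, 0.1408]
eef_rot: [0.0, 1.0, -0.001, -0.002]
contact_force: [0.4, -1.0, -0.7]
opening: 0.642
finger_force: 20.0
clock: 14.7
tool_pos: [0.4032, -0.2392, 0.1418]
eef_rot: [0.0, 1.0, -0.001, -0.002]
contact_force: [0.2, -0.5, -0.8]
opening: 0.639
finger_force: 20.0
clock: 15.08
tool_pos: [0.4049, -0.2437, 0.1414]
eef_rot: [-0.001, 1.0, -0.0, -0.002]
contact_force: [0.1, 1.1, -0.3]
opening: 0.64
finger_force: 20.0
```

View pics/s4.png

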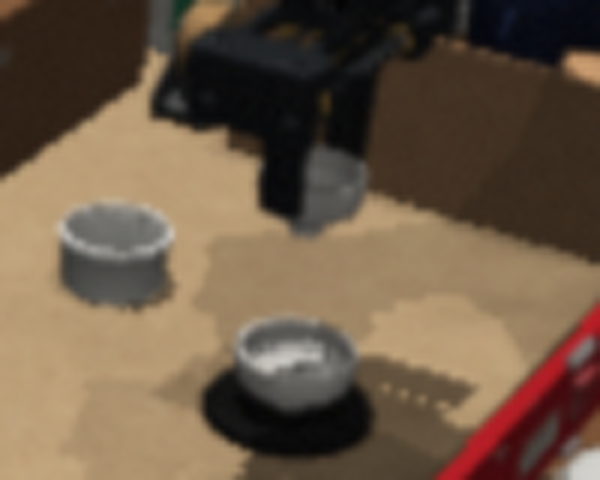

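Cover_2 is held at (330,190) above cover_1 at (297,365). I'll lower it.

```bash
python3 -m pendant '[[1,[1,-2,30],[0,0,0]],[1,[0,0,30],[0,0,0]],[1,[0,0,15],[0,0,0]],[1,[0,0,8],[0,0,0]],[1,[0,0,0],[0,0,0]],[1,[0,0,0],[0,0,0]]]'
```

```text
clock: 15.88
tool_pos: [0.4029, -0.2472, 0.0585]
eef_rot: [-0.0, 1.0, -0.001, -0.002]
contact_force: [-0.1, 0.6, -0.8]
opening: 0.642
finger_force: 20.0
```

```bash
python3 -m pendant '[[1,[0,1,4],[0,0,0]],[1,[0,0,3],[0,0,0]],[1,[0,0,1],[0,0,0]],[1,[0,0,0],[0,0,0]],[1,[0,0,0],[0,0,0]]]';python3 -m pendant '[[1,[0,0,0.7],[0,0,0]],[1,[0,0,0],[0,0,0]],[1,[0,0,0],[0,0,0]]]'
```

```text
clock: 16.5
tool_pos: [0.4024, -0.2464, 0.05]
eef_rot: [0.0, 1.0, -0.001, -0.002]
contact_force: [0.1, -0.1, -0.3]
opening: 0.639
finger_force: 20.0
clock: 16.88
tool_pos: [0.4024, -0.2464, 0.0495]
eef_rot: [0.0, 1.0, -0.001, -0.002]
contact_force: [-0.7, -0.3, 3.3]
opening: 0.642
finger_force: 20.0
```

Contact came at the expected height, so I'm releasing and rising.

```bash
python3 -m pendant '[[-1,[0,0,0],[0,0,0]],[-1,[0,0,0],[0,0,0]],[-1,[0,0,0],[0,0,0]],[-1,[0,0,0],[0,0,0]],[-1,[0,0,-30],[0,0,0]],[-1,[0,0,-60],[0,0,0]],[-1,[0,0,0],[0,0,0]]]'; python3 -m pendant '[[-1,[0,40,0],[0,0,0]],[-1,[0,50,0],[0,0,0]],[-1,[0,50,0],[0,0,0]],[-1,[0,50,0],[0,0,0]],[-1,[0,50,0],[0,0,0]],[-1,[0,50,0],[0,0,0]],[-1,[0,50,0],[0,0,0]],[-1,[0,50,0],[0,0,0]]]';python3 -m pendant '[[-1,[7,50,0],[0,0,0]],[-1,[0,50,0],[0,0,0]],[-1,[0,29,0],[0,0,0]],[-1,[0,0,50],[0,0,0]],[-1,[0,0,40],[0,0,0]],[-1,[0,0,0],[0,0,0]],[-1,[0,0,0],[0,0,0]]]'
python3 - <<'E'
from h import *
s=cams.snapshot("top"); print(rim(s,351,228,.061,58))
p=s["img"][190:265,310:390];cv2.imwrite("pics/m5.png",cv2.resize(p,None,fx=6,fy=6,interpolation=cv2.INTER_CUBIC)[:,:,::-1])
E
```

```text
clock: 17.75
tool_pos: [0.4049, -0.2468, 0.1424]
eef_rot: [0.0, 1.0, -0.002, 0.001]
contact_force: [0.1, -0.2, 0.3]
opening: 0.999
finger_force: 0.0
clock: 18.75
tool_pos: [0.4023, 0.145, 0.1381]
eef_rot: [0.0, 1.0, -0.001, -0.003]
contact_force: [0.6, -0.5, -0.0]
opening: 0.999
finger_force: 0.0
clock: 19.62
tool_pos: [0.3955, 0.2727, 0.0492]
eef_rot: [0.0, 1.0, -0.001, -0.002]
contact_force: [-0.4, -0.3, 0.4]
opening: 1.005
finger_force: 0.0
((401.22088623046875, -241.52476501464844), (65.40310668945312, 66.28895568847656), 71.47269439697266)
```

View pics/m5.png

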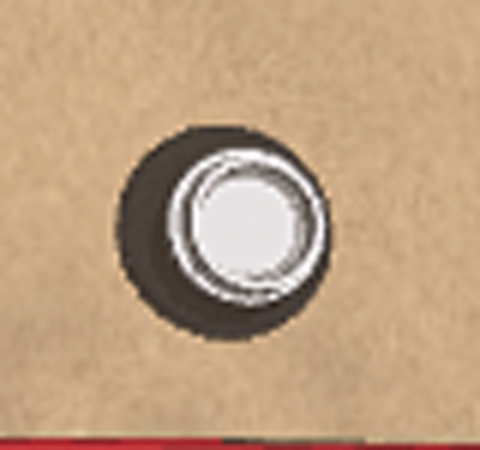

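Cover_2 sits nested and concentric in cover_1, with its inner disc at (248,226). Now cover_3, with the tool already centred over it.

```bash
python3 -m pendant '[[-1,[0,0,12],[0,0,0]],[-1,[0,0,9],[0,0,0]],[-1,[0,0,4],[0,0,0]],[-1,[0,0,0],[0,0,0]],[-1,[0,0,0],[0,0,0]]]'
```

```text
clock: 20.3
tool_pos: [0.3955, 0.2727, 0.024]
eef_rot: [0.0, 1.0, -0.0, -0.002]
contact_force: [-0.1, 0.1, -0.1]
opening: 0.998
finger_force: 0.0
```

```bash
python3 -m pendant '[[1,[0,0,0],[0,0,0]],[1,[0,0,0],[0,0,0]],[1,[0,0,0],[0,0,0]],[1,[0,0,0],[0,0,0]],[1,[0,0,0],[0,0,0]],[1,[0,0,0],[0,0,0]],[1,[0,0,0],[0,0,0]],[1,[0,0,0],[0,0,0]]]' 15; python3 -m pendant '[[1,[0,0,-15],[0,0,0]],[1,[0,0,-50],[0,0,0]],[1,[-7,0,-60],[0,0,0]],[1,[0,-30,0],[0,0,0]],[1,[0,-45,0],[0,0,0]],[1,[0,-45,0],[0,0,0]],[1,[0,-45,0],[0,0,0]],[1,[0,-45,0],[0,0,0]]]' 20;python3 -m pendant '[[1,[0,-45,0],[0,0,0]],[1,[0,-45,0],[0,0,0]],[1,[0,-45,0],[0,0,0]],[1,[0,-45,0],[0,0,0]],[1,[0,-45,0],[0,0,0]],[1,[0,-45,0],[0,0,0]],[1,[0,-30,0],[0,0,0]],[1,[0,-9,0],[0,0,0]]]';python3 -m pendant '[[1,[0,0,0],[0,0,0]],[1,[0,0,0],[0,0,0]]]'
python3 - <<'E'
from h import *
s=cams.snapshot("scene");p=r.get_state()["tool_pos"];u,v=proj(s,[p])[0].astype(int)
cv2.imwrite(f"pics/s6.png",cv2.resize(s["img"][v-30:v+50,u-50:u+50],None,fx=6,fy=6,interpolation=cv2.INTER_CUBIC)[:,:,::-1])
E
```

```text
clock: 21.3
tool_pos: [0.3954, 0.2727, 0.0237]
eef_rot: [0.0, 1.0, -0.001, -0.002]
contact_force: [1.0, 0.4, 2.0]
opening: 0.529
finger_force: 15.0
clock: 22.3
tool_pos: [0.4026, 0.0612, 0.1489]
eef_rot: [0.0, 1.0, -0.001, -0.003]
contact_force: [0.6, 0.6, -0.6]
opening: 0.529
finger_force: 20.0
clock: 23.3
tool_pos: [0.402, -0.2481, 0.1489]
eef_rot: [0.002, 1.0, -0.001, -0.003]
contact_force: [-0.1, 0.7, -0.5]
opening: 0.534
finger_force: 20.0
clock: 23.55
tool_pos: [0.4031, -0.2445, 0.1494]
eef_rot: [-0.001, 1.0, -0.0, -0.002]
contact_force: [-0.5, 0.0, 0.1]
opening: 0.532
finger_force: 20.0
```

View pics/s6.png

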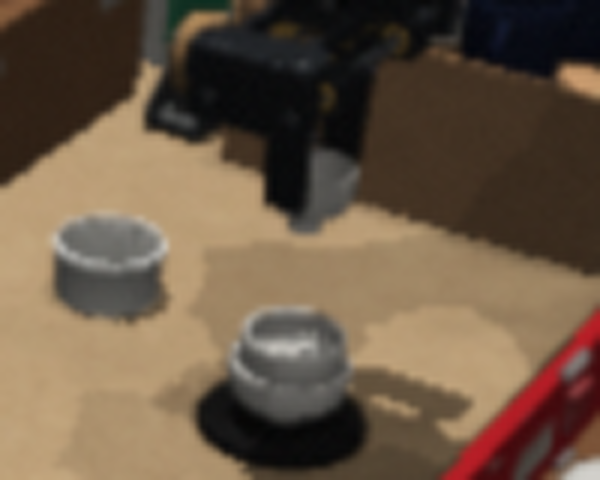

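The two-cover stack is upright at (290,370) and cover_3 is held above it.

```bash
python3 -m pendant '[[1,[1,-1,30],[0,0,0]],[1,[0,0,25],[0,0,0]],[1,[0,0,15],[0,0,0]],[1,[0,0,7],[0,0,0]],[1,[0,0,0],[0,0,0]],[1,[0,0,0],[0,0,0]]]'
```

```text
clock: 24.35
tool_pos: [0.4019, -0.2472, 0.0728]
eef_rot: [-0.0, 1.0, -0.001, -0.002]
contact_force: [0.1, 0.6, -1.5]
opening: 0.529
finger_force: 20.0
```

```bash
python3 -m pendant '[[1,[0,1,3],[0,0,0]],[1,[0,0,2],[0,0,0]],[1,[0,0,1],[0,0,0]],[1,[0,0,0],[0,0,0]],[1,[0,0,0],[0,0,0]]]';python3 -m pendant '[[1,[0,0,0.7],[0,0,0]],[1,[0,0,0],[0,0,0]],[1,[0,0,0],[0,0,0]]]'
```

```text
clock: 24.98
tool_pos: [0.4014, -0.2463, 0.0663]
eef_rot: [0.0, 1.0, -0.001, -0.002]
contact_force: [-0.3, -0.3, -1.1]
opening: 0.527
finger_force: 20.0
clock: 25.35
tool_pos: [0.4015, -0.2464, 0.0657]
eef_rot: [0.0, 1.0, -0.001, -0.002]
contact_force: [-0.3, -0.9, 2.2]
opening: 0.529
finger_force: 20.0
```

```bash
python3 -m pendant '[[-1,[0,0,0],[0,0,0]],[-1,[0,0,0],[0,0,0]],[-1,[0,0,0],[0,0,0]],[-1,[0,0,0],[0,0,0]],[-1,[0,0,0],[0,0,0]],[-1,[0,0,-30],[0,0,0]],[-1,[0,0,-50],[0,0,0]],[-1,[0,0,0],[0,0,0]]]'; python3 -m pendant '[[-1,[-38,25,0],[0,0,0]],[-1,[-38,25,0],[0,0,0]],[-1,[-38,25,0],[0,0,0]],[-1,[-38,25,0],[0,0,0]],[-1,[-37,27,0],[0,0,0]],[-1,[0,0,50],[0,0,0]],[-1,[0,0,45],[0,0,0]],[-1,[0,0,0],[0,0,0]]]';python3 -m pendant '[[-1,[0,0,0],[0,0,0]]]'
python3 - <<'E'
from h import *
s=cams.snapshot("top")
a=s["img"][130:265,260:400]
cv2.imwrite("pics/m7.png",cv2.resize(a,None,fx=4,fy=4,interpolation=cv2.INTER_CUBIC)[:,:,::-1])
E
```

```text
clock: 26.35
tool_pos: [0.4036, -0.2467, 0.1482]
eef_rot: [0.0, 1.0, -0.002, 0.0]
contact_force: [0.0, 0.1, -0.5]
opening: 1.001
finger_force: 0.0
clock: 27.35
tool_pos: [0.5869, -0.1195, 0.0457]
eef_rot: [-0.0, 1.0, -0.001, -0.007]
contact_force: [-0.3, -0.3, 0.3]
opening: 1.002
finger_force: 0.0
clock: 27.48
tool_pos: [0.5909, -0.1192, 0.0503]
eef_rot: [0.0, 1.0, -0.001, -0.002]
contact_force: [-0.6, -0.1, 0.9]
opening: 0.998
finger_force: 0.0
```

View pics/m7.png

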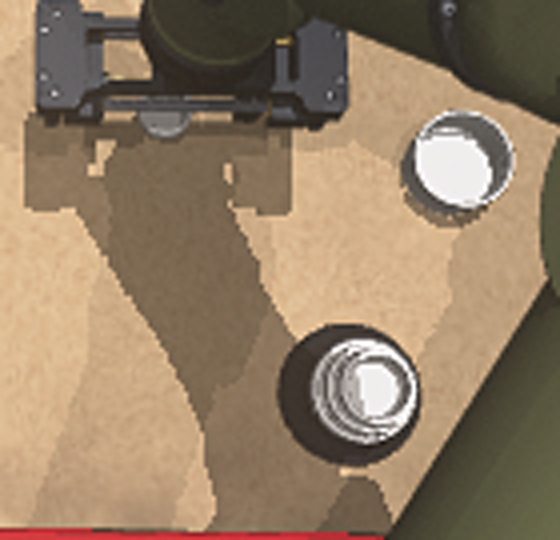

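Three covers are nested on the mat at (365,392), and cover_4 is under the gripper at (165,123).

```bash
python3 -m pendant '[[-1,[-2,0,12],[0,0,0]],[-1,[0,0,9],[0,0,0]],[-1,[0,0,4],[0,0,0]],[-1,[0,0,0],[0,0,0]],[-1,[0,0,0],[0,0,0]]]'
```

```text
clock: 28.15
tool_pos: [0.5924, -0.1194, 0.0246]
eef_rot: [0.0, 1.0, -0.001, -0.002]
contact_force: [-0.8, 0.5, -0.2]
opening: 0.998
finger_force: 0.0
```

```bash
python3 -m pendant '[[1,[0,0,0],[0,0,0]],[1,[0,0,0],[0,0,0]],[1,[0,0,0],[0,0,0]],[1,[0,0,0],[0,0,0]],[1,[0,0,0],[0,0,0]],[1,[0,0,0],[0,0,0]],[1,[0,0,0],[0,0,0]],[1,[0,0,0],[0,0,0]]]' 15; python3 -m pendant '[[1,[0,0,0],[0,0,0]],[1,[0,0,-15],[0,0,0]],[1,[0,0,-55],[0,0,0]],[1,[0,0,-60],[0,0,0]],[1,[0,0,0],[0,0,0]],[1,[35,-25,0],[0,0,0]],[1,[40,-25,0],[0,0,0]],[1,[40,-25,0],[0,0,0]]]' 20;python3 -m pendant '[[1,[40,-25,0],[0,0,0]],[1,[25,-20,0],[0,0,0]],[1,[10,-7,0],[0,0,0]],[1,[0,0,0],[0,0,0]],[1,[0,0,0],[0,0,0]]]'
python3 - <<'E'
from h import *
s=cams.snapshot("scene");p=r.get_state()["tool_pos"];u,v=proj(s,[p])[0].astype(int)
cv2.imwrite(f"pics/s8.png",cv2.resize(s["img"][v-30:v+50,u-50:u+50],None,fx=6,fy=6,interpolation=cv2.INTER_CUBIC)[:,:,::-1])
E
```

```text
clock: 29.15
tool_pos: [0.5922, -0.1194, 0.0245]
eef_rot: [0.0, 1.0, -0.001, -0.002]
contact_force: [-0.1, -0.3, -0.0]
opening: 0.414
finger_force: 15.0
clock: 30.15
tool_pos: [0.4761, -0.1949, 0.1549]
eef_rot: [0.0, 1.0, -0.001, -0.003]
contact_force: [-0.0, -0.8, -0.3]
opening: 0.412
finger_force: 20.0
clock: 30.78
tool_pos: [0.4045, -0.2451, 0.1557]
eef_rot: [-0.001, 1.0, -0.0, -0.001]
contact_force: [0.1, -0.5, -0.2]
opening: 0.414
finger_force: 20.0
```

View pics/s8.png

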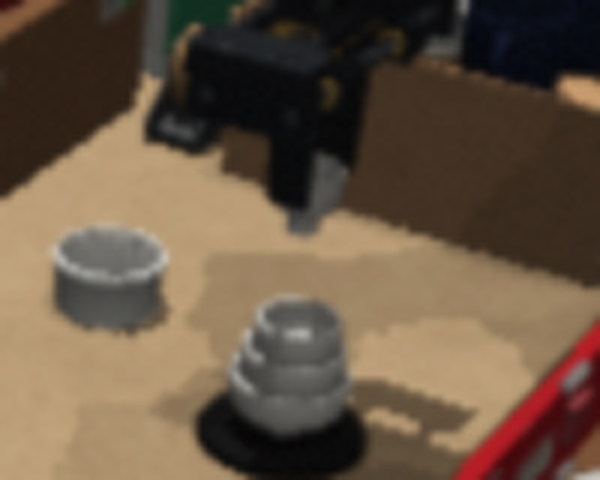

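The three-cover stack is upright and cover_4 is held above it. The top cover may sit a little right, with its rim at (300,315) against the base at (292,375), so I'll check its centre in the top view.

```bash
python3 - <<'E'
from h import *
m=cv2.imread("pics/m7.png",0);s=cams.snapshot("top")
t=np.linspace(0,2*np.pi,90)
def score(x,y,R,z,g):
    p=proj(s,np.c_[x+R*np.cos(t),y+R*np.sin(t),0*t+z]); p=(p-[260,130]+.5)*4-.5
    return cv2.remap(g,p[:,0].astype(np.float32)[None],p[:,1].astype(np.float32)[None],1).mean()
g=m.astype(np.float32)
for n,R,z in((1,.032,.044),(2,.027,.061),(3,.022,.078)):
    b=max(((score(.402+dx/1e3,-.246+dy/1e3,R,z,g),dx,dy) for dx in range(-9,10) for dy in range(-9,10)));print(n,b,402+b[1],-246+b[2])
E
python3 -m pendant '[[1,[1,-1,25],[0,0,0]],[1,[0,0,20],[0,0,0]],[1,[0,0,10],[0,0,0]],[1,[0,0,8],[0,0,0]],[1,[0,0,0],[0,0,0]],[1,[0,0,0],[0,0,0]]]'
```

```text
1 (np.float32(210.32031), 0, 0) 402 -246
2 (np.float32(212.30704), 0, 0) 402 -246
3 (np.float32(217.09718), -1, 0) 401 -246
clock: 31.62
tool_pos: [0.4019, -0.2473, 0.093]
eef_rot: [0.0, 1.0, -0.001, -0.002]
contact_force: [-0.1, -0.0, -0.3]
opening: 0.413
finger_force: 20.0
```

All three rims agree to within 1 mm, so I'm lowering the last one.

```bash
python3 -m pendant '[[1,[1,1,4],[0,0,0]],[1,[0,0,3],[0,0,0]],[1,[0,0,2],[0,0,0]],[1,[0,0,0],[0,0,0]],[1,[0,0,0],[0,0,0]]]';python3 -m pendant '[[1,[0,0,0.7],[0,0,0]],[1,[0,0,0],[0,0,0]],[1,[0,0,0],[0,0,0]]]'
```

```text
clock: 32.25
tool_pos: [0.4005, -0.2463, 0.0836]
eef_rot: [0.0, 1.0, -0.001, -0.002]
contact_force: [-1.1, -0.9, -1.0]
opening: 0.416
finger_force: 20.0
clock: 32.62
tool_pos: [0.4008, -0.2463, 0.0833]
eef_rot: [0.0, 1.0, -0.001, -0.002]
contact_force: [0.2, 1.3, 5.8]
opening: 0.415
finger_force: 20.1
```

```bash
python3 -m pendant '[[1,[0,0,-0.3],[0,0,0]],[-1,[0,0,0],[0,0,0]],[-1,[0,0,0],[0,0,0]],[-1,[0,0,0],[0,0,0]],[-1,[0,0,0],[0,0,0]],[-1,[0,0,0],[0,0,0]],[-1,[0,0,-30],[0,0,0]],[-1,[0,0,-50],[0,0,0]]]'; python3 -m pendant '[[-1,[0,0,-30],[0,0,0]],[-1,[0,40,0],[0,0,0]],[-1,[0,40,0],[0,0,0]],[-1,[0,40,0],[0,0,0]],[-1,[0,40,0],[0,0,0]],[-1,[0,0,0],[0,0,0]],[-1,[0,0,0],[0,0,0]],[-1,[0,0,0],[0,0,0]]]'
python3 - <<'E'
from h import *
s=cams.snapshot("scene");u,v=proj(s,[[.403,-.246,.05]])[0].astype(int)
a=s["img"][v-40:v+40,u-50:u+50]
s=cams.snapshot("top");u,v=proj(s,[[.403,-.246,.05]])[0].astype(int)
b=s["img"][v-40:v+40,u-30:u+30]
cv2.imwrite(f"pics/f9.png",cv2.resize(np.hstack([a,b]),None,fx=5,fy=5,interpolation=cv2.INTER_CUBIC)[:,:,::-1])
E
```

```text
clock: 33.62
tool_pos: [0.3999, -0.2457, 0.1631]
eef_rot: [-0.0, 1.0, 0.0, -0.004]
contact_force: [0.2, -0.8, -0.5]
opening: 1.0
finger_force: 0.0
clock: 34.62
tool_pos: [0.4009, -0.0874, 0.1928]
eef_rot: [0.001, 1.0, -0.001, -0.003]
contact_force: [-0.4, 0.1, -0.4]
opening: 0.998
finger_force: 0.0
```

View pics/f9.png

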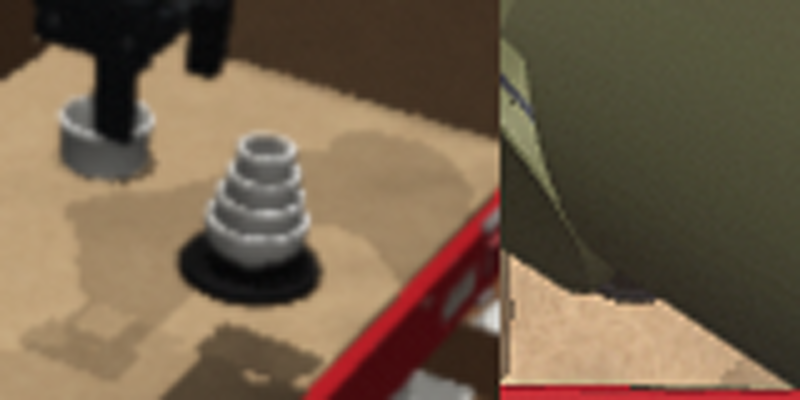

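The scene crop shows all four covers nested upright, with the stack at (262,200) on the mat. The gripper is clear, so I'm handing the job in.

```bash
python3 -c "
from plant import r
print(r.finish_job())"
```

```text
the job is handed in; nothing more can be done
None
```

All four covers are nested upright on the black mat, widest at the bottom and narrowest on top, and released; the job was handed in at about 35 s, but no verdict came back and I did not re-measure the ramekin, shaker or cup.

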